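# Assemble the blue spindle housing

### The arm

A 7-joint arm with a two-finger parallel gripper is mounted at the origin on the work surface. World frame = base frame: x ahead of the robot, y to its left, z up, the work surface at z = 0. Lengths are in m, angles in rad, forces in N, time in s.
With the tool pointing down it reaches from about 0.4 to 0.9 m from the base axis. Payload 5.5 kg.
Tool frame: the origin (TCP) lies between the finger pads; the fingertips stand 8 mm ahead of it and the grasp point (between the pads) lies 11 mm behind it (env.tip_extent is the z of the fingertips in the tool frame, in m); z points along the fingers, y is the direction in which the jaws open and shut (so a half turn about z gives the same grasp; the last joint's range is limited). The gripper opens to 92 mm and grips with 3 to 60 N. Pads are 19 mm wide; open, the fingers measure 130 mm over their backs; the gripper's body (75 mm by 190 mm) begins 47 mm behind the grasp point.
Start: joints at [1.491, 0.501, -0.427, 1.55, 0.221, 1.138, -0.21], TCP at [0.219, -0.612, 0.235] pointing down, gripper open.
Joint ranges: [-2.88, 2.88], [-0.31, 2.03], [-1.54, 1.56], [0.2, 2.42], [-1.41, 4.55], [0.19, 2.02], [-2.57, 2.57]. Speed limits (rad/s): [2.57, 2.57, 3.14, 3.14, 3.14, 3.14, 3.14].

### API

Orientations are given as a rotation vector (axis times angle).
In Python, from station import env gives the robot as it stands. Calls block until the motion is done:
- env.goto(position, orientation): joint-space move of the TCP to a pose.
- env.line_to(position, v=0.15, attitude=None, until_force=None): straight line of the TCP; attitude=None keeps the orientation; v is the mean speed in m/s. With until_force (N) it stops when the force on the tool has changed by that much, and returns True; else False.
- env.move_j(angles): joint-space move.
- env.command_gripper(opening, force=None): finger opening in m; force is the grip in N (None keeps the last); returns when the fingers have stopped.
- env.hold(seconds).
- env.solve_ik(position, orientation): joint angles nearest the present ones, or None.
- env.observe(): the state.
- env.grab_frame(name): name is "scene" or "top" or "wrist"; returns the picture (420x560x3 uint8, red, green, blue); there is no depth.
- env.get_calibration(name): a dict with "vfov" (degrees; the focal length in pixels is half the picture's height over the tangent of half this angle, whatever the lens; pixels are square), "cx", "cy" (the principal point, pixels), "view" (4x4, takes a point from world to camera coordinates). Camera axes: x right, y up, looking along -z (the intrinsics and any distortion apply to the point x, -y, -z); pixel columns grow to the right and rows downward; lengths in m; the calibration is good to about 2 mm. A picture is of the moment at which its call begins: read the wrist's pose just before it. get_calibration takes no time and is no camera call; for the wrist camera it gives the pose at the moment of the call.
A pose or a line that the arm cannot do raises env.Unreachable and nothing moves.
- env.close_job(): hands the job in, once; it reports no verdict.
The state is a dict: "time": time; "q": joint angles; "joint_velocities": joint speeds; "tau": joint torques, N m; "position": TCP position; "orientation": TCP orientation; "force": force on the tool from outside, world axes, zero at the start; "ft_torque": the same for the moment, N m; "opening": finger opening in m.
Only numpy, scipy, OpenCV 4.12 (cv2) and the standard library are available. Lean on these libraries where they do the work, as an engineer would, in place of code of your own. Each camera call takes 0.05 s, during which the arm holds its last target. There are 200 camera calls.

### The job

Assemble the blue spindle housing: drop into its bore, in this order, the 40 mm bearing with the red seals, the brass spacer ring and the 40 mm bearing with the silver metal shields, each lying flat on the one before. Then close it with the blue cover, spigot down in the bore and flange seated flush on the rim. Leave the small red-sealed bearing, the large silver bearing and the green cover where they lie.

Things in the scene. Friction and masses are not known exactly. Their poses are not given: they have to be found in the camera images.
- blue_housing: Blue round spindle housing, open at the top, upright, fixed to the bench. Origin: centre of its underside, on the mat; z up. 70 mm tall; flange 108 across, 7 thick; barrel 70 across. Bore 42.8 across, flat floor 7 mm above the origin; its top 11 mm widen as a cone to 52.8 at the rim. Three 16 mm rings fill it to 55 mm above the origin, the cover's spigot takes the rest; then its flange sits on the rim.
- red_bearing_center (a point): Ball bearing with red rubber seals (red band between bright steel outer and inner rings), 40 mm outside, 17 mm bore, 16 mm thick, about 83 g. Its origin is at its centre, half-way up; its z axis is the ring's axis (both faces are alike). Loose, lies flat on the bench mat at the start.
- spacer_center (a point): Plain brass (yellow) spacer ring, 40 mm outside, 30 mm inside, 16 mm thick, about 75 g. Its origin is at its centre, half-way up; its z axis is the ring's axis (both faces are alike). Loose, lies flat on the bench mat at the start.
- steel_bearing_center (a point): Ball bearing with metal shields (silver all over), 40 mm outside, 17 mm bore, 16 mm thick, about 83 g. Its origin is at its centre, half-way up; its z axis is the ring's axis (both faces are alike). Loose, lies flat on the bench mat at the start.
- blue_cover_center (a point): Cover, on one axis: bare aluminium spigot (plug) 40 mm across, 14 tall, chamfered foot; on it a blue flange 70 across, 6 thick; on top a blue hub 30 across, 20 tall, black shaft seal on top, good to grip. Origin on the axis half-way up, at the flange's upper face: 20 mm above the spigot's foot, 20 below the hub's top; z up. Loose, stands on its spigot on the mat. 140 g.
- small_bearing_center (a point): Not wanted: a smaller ball bearing with red seals, 26 mm outside, 10 mm bore, 8 mm thick. Origin at its centre. Loose, lies flat on the mat.
- large_bearing_center (a point): Not wanted: a larger silver ball bearing with metal shields, 52 mm outside, 25 mm bore, 18 mm thick. Origin at its centre. Loose, lies flat on the mat.
- green_housing: Not wanted: a green-painted spindle housing, built like the blue one but wider (bore 55 mm, barrel 84 mm, flange 116 mm across, 70 mm tall), fixed to the bench. Origin: centre of its underside, on the mat; z up.
- green_cover_center (a point): Not wanted. Cover, on one axis: bare aluminium spigot (plug) 52 mm across, 14 tall, chamfered foot; on it a green flange 84 across, 6 thick; on top a green hub 36 across, 20 tall, black shaft seal on top, good to grip. Origin on the axis half-way up, at the flange's upper face: 20 mm above the spigot's foot, 20 below the hub's top; z up. Loose, stands on its spigot on the mat.
Mind the look-alikes: they are no part of the job. Leave any pink or turquoise look-alike of the part that bears red_bearing_center alone.

How it is judged:
By the outcome, as a careful person would: the job done as asked, in the order asked, and still so for the second after the job is handed in, with the robot touching nothing.
It also fails if it takes over 106 s, if anything falls off the work surface, if the arm or the gripper's body presses on something with over 40 N, if the wrist force passes 120 N, or if a joint passes its speed limit or range.

## Working session

There is one attempt and no reset: what is moved stays moved. The work goes in short steps, each a Python script; the robot and the scene stay as the last script left them, time stands still between calls to the robot, and variables do not carry over. Pictures are saved under pics/ and viewed, about 12 in all and at most 16, crops included, and the job is handed in when it is done.

```bash
mkdir -p pics; ls; python3 - <<'E'
from station import env
import cv2
for n in("scene","top"):
    f=env.grab_frame(n); cv2.imwrite(f"pics/{n}0.png",cv2.cvtColor(f,cv2.COLOR_RGB2BGR))
for n in("scene","top","wrist"):
    c=env.get_calibration(n); print(n,{k:(v.tolist() if hasattr(v,'tolist') else v) for k,v in c.items()})
o=env.observe(); print(o['time'],o['position'],o['orientation'],o['opening'],env.tip_extent)
E
```

```text
pics
scene {'vfov': 46.86045159160083, 'cx': 281.22661106046627, 'cy': 211.97720082702557, 'view': [[0.8549273241949917, 0.5184375627069949, -0.01793777910505872, -0.4583891791267], [-0.27767448887077456, 0.4865584982479305, 0.82834636838286, 0.09694360833940374], [0.43817365116486096, -0.7031950805837236, 0.5599290402075118, -1.2540497965104254], [0.0, 0.0, 0.0, 1.0]]}
top {'vfov': 57.35810282441582, 'cx': 278.5902913003297, 'cy': 212.0557837255819, 'view': [[0.028067408999169083, -0.9995891361958249, 0.005812000633008816, 0.000616270870345955], [0.9759009952735329, 0.028660059966204923, 0.21632348089576778, -0.5401578529531288], [-0.21640117369414016, -0.00039970241214173376, 0.9763044465031285, -0.7267646777955467], [0.0, 0.0, 0.0, 1.0]]}
wrist {'vfov': 71.27693990330752, 'cx': 275.41205248425985, 'cy': 208.80517536530616, 'view': [[0.33647836989907376, -0.9416905261322355, -0.0011223113907999865, -0.6503787401798988], [0.906294573116963, 0.32415415988029145, -0.2712088261304306, 0.03324857111311456], [0.2557585840764798, 0.09023875899577918, 0.9625198767018258, -0.38995349469509066], [0.0, 0.0, 0.0, 1.0]]}
0.1 [ 0.21821448 -0.61161858  0.23375019] [-3.09381905e+00 -5.35571578e-01  3.82697375e-04] 0.09196020206522577 0.008
```

View pics/scene0.png

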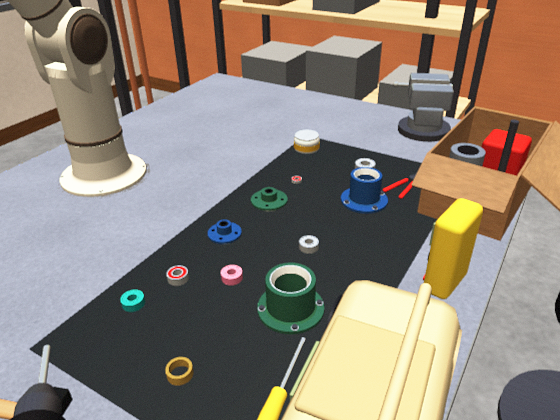

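View pics/top0.png

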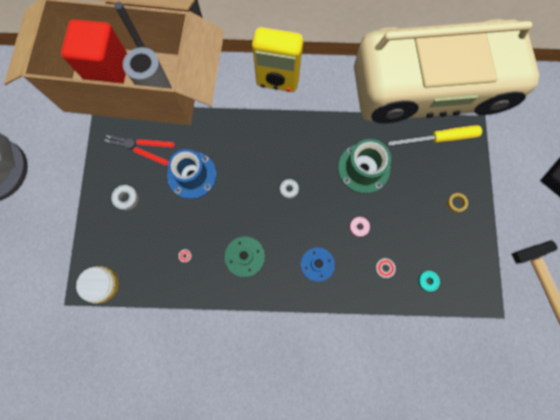

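Top view, candidates:
- **Red bearing:** the red one is at (386,268). Look-alikes are pink (360,226), turquoise (430,281) and the small red one (185,256).
- **Steel bearing:** (289,188) is the 40 mm one. The one at (124,197) is larger.
- **Spacer:** brass (458,202). The tape-like roll at (97,285) is a distractor.
- **Cover:** blue (318,264), not green (245,257).
- **Housing:** blue (188,172), not green (365,165).

Next I triangulate these and check the choice in a crop.

```bash
cat > h.py <<'E'
import numpy as np, cv2
from station import env
def ray(c,uv):
    f=210/np.tan(np.radians(c['vfov'])/2); V=np.array(c['view']); R=V[:3,:3]
    d=R.T@np.array([(uv[0]-c['cx'])/f,-(uv[1]-c['cy'])/f,-1]); return -R.T@V[:3,3], d/np.linalg.norm(d)
def proj(c,p):
    f=210/np.tan(np.radians(c['vfov'])/2); V=np.array(c['view']); q=V[:3,:3]@np.array(p)+V[:3,3]
    return np.array([c['cx']+f*q[0]/-q[2], c['cy']-f*q[1]/-q[2]])
def plane(c,uv,z):
    o,d=ray(c,uv); return o+d*(z-o[2])/d[2]
def tri(obs):
    A=np.zeros((3,3));b=np.zeros(3)
    for c,uv in obs:
        o,d=ray(c,uv); P=np.eye(3)-np.outer(d,d); A+=P;b+=P@o
    x=np.linalg.solve(A,b); return x,[np.round(proj(c,x)-uv,1) for c,uv in obs]
def save(name,img,s=1): cv2.imwrite(f"pics/{name}.png",cv2.resize(cv2.cvtColor(img,cv2.COLOR_RGB2BGR),None,fx=s,fy=s,interpolation=cv2.INTER_CUBIC))
E
python3 - <<'E'
from h import *
ct,cs,cw=[env.get_calibration(n) for n in("top","scene","wrist")]
P=dict(red=((386,268),(177,272)),spacer=((458,202),(178,365)),steel=((289,188),(309,240)),cover=((318,264),(224,224)),housingrim=((188,165),(367,175)),large=((124,197),(365,163)),green=((368,156),(291,278)))
np.set_printoptions(precision=4,suppress=True)
for k,(a,b) in P.items(): 
    x,e=tri([(ct,a),(cs,b)]); print(k,x,e,plane(ct,a,.016))
o=env.observe(); V=np.array(cw['view']); R=cv2.Rodrigues(np.array(o['orientation']))[0]
print("cam in tool",R.T@(-V[:3,:3].T@V[:3,3]-o['position']),"view axis in tool",R.T@(-V[2,:3]), "cam x in tool",R.T@V[0,:3])
f=cv2.imread("pics/top0.png"); g=cv2.imread("pics/top0.png")
c=np.hstack([cv2.resize(f[v-35:v+35,u-35:u+35],(190,190),interpolation=2) for u,v in((386,268),(458,202),(289,188),(124,197))])
cv2.imwrite("pics/crop.png",c)
E
```

```text
red [ 0.4363 -0.2113  0.0181] [array([-0.3, -0.3]), array([-0.4,  0. ])] [ 0.4359 -0.2125  0.016 ]
spacer [ 0.5821 -0.3725  0.0203] [array([0.1, 0.1]), array([ 0.2, -0. ])] [ 0.5834 -0.3743  0.016 ]
steel [ 0.6038 -0.0046  0.0197] [array([-0.2, -0.3]), array([-0.4,  0.1])] [ 0.6042 -0.0052  0.016 ]
cover [ 0.439  -0.0666  0.0394] [array([-0.3, -0.4]), array([-0.5,  0.1])] [ 0.4402 -0.0697  0.016 ]
housingrim [0.6333 0.2075 0.072 ] [array([-0.6, -1. ]), array([-1. ,  0.4])] [0.6505 0.2201 0.016 ]
large [0.5729 0.3525 0.019 ] [array([-0.2, -0.2]), array([-0.2,  0.1])] [0.5731 0.3533 0.016 ]
green [ 0.6608 -0.1681  0.071 ] [array([0.6, 0.8]), array([ 1.1, -0.2])] [ 0.6838 -0.1802  0.016 ]
cam in tool [ 0.0741  0.0011 -0.1499] view axis in tool [-0.2713  0.0007  0.9625] cam x in tool [ 0.0004  1.     -0.0007]
```

View pics/crop.png

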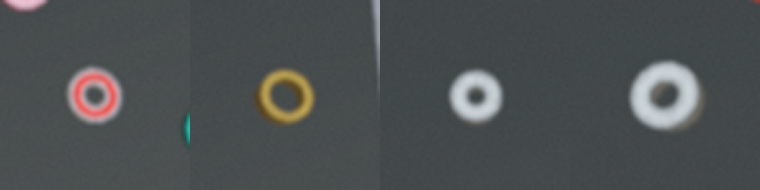

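The crop shows the red-sealed steel ring, the brass ring, the smaller silver bearing (wanted) and the larger silver one. Heights from the two views are plausible. Next comes an IK scan, then wrist views from straight above.

```bash
cat >> h.py <<'E'
def rv(yaw): return np.pi*np.array([np.cos(yaw/2),np.sin(yaw/2),0])
def camtcp(p,yaw,z,dy=0):   # TCP that puts the wrist camera straight above p (dy: shift along tool y)
    return np.array([p[0]-.0741*np.cos(yaw)+dy*-np.sin(yaw), p[1]-.0741*np.sin(yaw)+dy*np.cos(yaw)*1, z])
E
python3 - <<'E'
from h import *
P=dict(red=(.436,-.212),spacer=(.583,-.373),steel=(.604,-.005),cover=(.439,-.067),hous=(.633,.208))
for k,p in P.items():
    r=[]
    for d in range(-180,180,30):
        y=np.radians(d); a=env.solve_ik((*p,.02 if k!='hous' else .08),rv(y)); b=env.solve_ik((*p,.2),rv(y)); c=env.solve_ik(camtcp(p,y,.15),rv(y))
        r.append((d,[round(float(q[6]),1) if q is not None else '-' for q in(a,b,c)]))
    print(k,r)
E
```

```text
red [(-180, [1.3, 1.5, 1.4]), (-150, [1.5, 2.0, 1.7]), (-120, [-2.2, 2.5, 2.2]), (-90, [-2.6, -2.3, -2.5]), (-60, [-2.4, -2.3, -2.5]), (-30, [-2.0, -1.8, -1.9]), (0, [-1.6, -1.4, -1.3]), (30, [-1.1, -0.9, -0.8]), (60, [-0.7, -0.4, -0.3]), (90, [-0.2, 0.1, 0.2]), (120, [0.3, 0.6, 0.6]), (150, [0.8, 1.1, 1.0])]
spacer [(-180, [1.5, 1.6, 1.6]), (-150, [1.9, 2.0, 1.9]), (-120, [-2.3, -2.5, -2.5]), (-90, [-1.9, -1.9, -2.0]), (-60, [-2.2, -2.2, -2.3]), (-30, [-1.8, -1.7, -1.7]), (0, [-1.3, -1.2, -1.2]), (30, [-0.8, -0.8, -0.7]), (60, [-0.3, -0.3, -0.2]), (90, [0.1, 0.2, 0.3]), (120, [0.6, 0.7, 0.7]), (150, [1.1, 1.2, 1.2])]
steel [(-180, [0.8, 1.1, 1.0]), (-150, [1.2, 1.4, 1.3]), (-120, [1.7, 2.0, 1.8]), (-90, [-2.5, -2.5, -2.5]), (-60, [-2.5, -2.4, -2.5]), (-30, [-2.5, -2.4, -2.6]), (0, [-2.0, -2.0, -2.0]), (30, [-1.5, -1.5, -1.4]), (60, [-1.1, -1.0, -0.9]), (90, [-0.6, -0.5, -0.4]), (120, [-0.2, 0.0, 0.0]), (150, [0.3, 0.5, 0.5])]
cover [(-180, [1.0, 1.2, 1.1]), (-150, [1.2, 1.7, 1.4]), (-120, [1.7, 2.3, 1.9]), (-90, [-2.2, -2.5, -2.5]), (-60, [-2.6, -2.4, -2.5]), (-30, [-2.4, -2.2, -2.3]), (0, [-1.9, -1.7, -1.7]), (30, [-1.5, -1.2, -1.1]), (60, [-1.0, -0.7, -0.6]), (90, [-0.5, -0.2, -0.1]), (120, [-0.1, 0.2, 0.3]), (150, [0.4, 0.6, 0.7])]
hous [(-180, [0.7, 0.6, 0.8]), (-150, [1.0, 1.1, 1.1]), (-120, [1.5, 1.6, 1.6]), (-90, [2.1, 2.2, 2.0]), (-60, [-2.5, -2.6, -2.5]), (-30, [-2.5, -2.3, -2.5]), (0, [-2.4, -2.4, -2.4]), (30, [-1.9, -2.0, -2.0]), (60, [-1.4, -1.5, -1.4]), (90, [-0.8, -1.0, -0.7]), (120, [-0.3, -0.5, -0.2]), (150, [0.2, 0.1, 0.3])]
```

```bash
python3 - <<'E'
from h import *
import json
Y=np.radians(120); D={}
P=dict(red=(.436,-.212),hous=(.633,.208))
t=env.observe()['time']
for k,p in P.items():
    for i,dy in enumerate((0,.05)):
        pos=camtcp(p,Y,.15 if k=='red' else .19,dy)
        if i==0: env.goto(pos,rv(Y))
        else: env.line_to(pos)
        env.hold(.15)
        c=env.get_calibration("wrist"); f=env.grab_frame("wrist"); save(f"{k}{i}",f)
        D[f"{k}{i}"]={a:(b.tolist() if hasattr(b,'tolist') else b) for a,b in c.items()}
        o=env.observe(); print(k,i,o['time'],o['position']-pos)
json.dump(D,open("cal.json","w"))
a=[cv2.imread(f"pics/{n}.png") for n in("red0","red1","hous0","hous1")]
cv2.imwrite("pics/w4.png",cv2.resize(np.vstack([np.hstack(a[:2]),np.hstack(a[2:])]),(800,600),interpolation=cv2.INTER_AREA))
E
```

```text
red 0 1.8833 [-3.25333081e-04 -1.18834632e-03  6.91226315e-05]
red 1 2.5667 [0.00118897 0.00086233 0.00024738]
hous 0 4.6083 [ 2.69064933e-04 -1.61519888e-03 -3.98540819e-05]
hous 1 5.2917 [0.00074543 0.00071055 0.00012847]
```

View pics/w4.png

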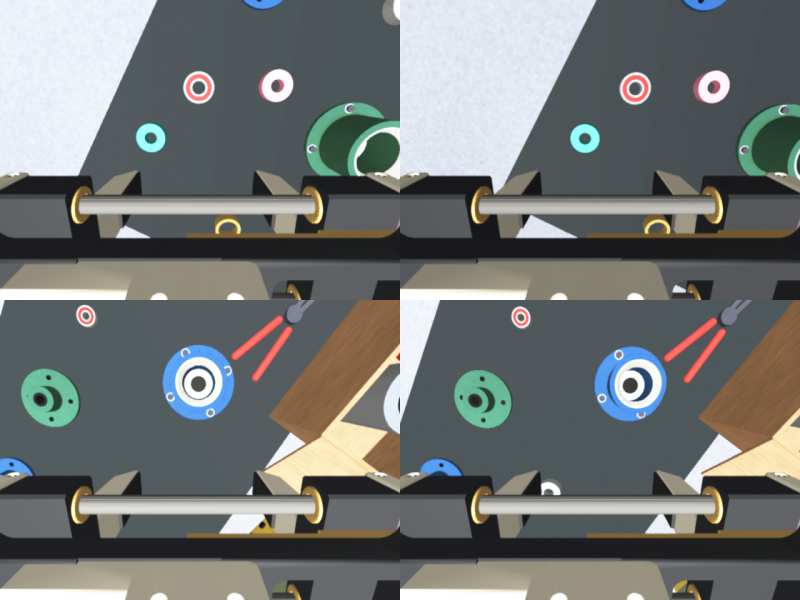

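The wrist views show the red bearing at about (198,88) in panel 1, with pink and turquoise beside it. The housing bore is empty at (198,383) in panel 3, where the white is bare rim metal and the floor has a central hole. I'll fit the outlines for precise positions.

```bash
cat >> h.py <<'E'
def fit(img,uv,kind):   # img RGB; ellipse around the blob whose outline lies around uv
    h=cv2.cvtColor(img,cv2.COLOR_RGB2HSV); H,S,V=[h[...,i] for i in range(3)]
    m={'bright':V>115,'white':(S<70)&(V>125),'blue':(abs(H.astype(int)-108)<15)&(S>110)&(V>80)}[kind].astype(np.uint8)
    cs,_=cv2.findContours(m,cv2.RETR_EXTERNAL,cv2.CHAIN_APPROX_NONE)
    best=None
    for c in cs:
        if len(c)<25: continue
        hull=cv2.convexHull(c); e=cv2.fitEllipse(c)
        if cv2.pointPolygonTest(hull,(float(uv[0]),float(uv[1])),False)>=0 and max(e[1])<200 and (best is None or cv2.contourArea(hull)>best[1]): best=(e,cv2.contourArea(hull))
    return best[0] if best else None
E
python3 - <<'E'
from h import *
import json
D=json.load(open("cal.json")); np.set_printoptions(precision=4,suppress=True)
for k,kind,p in(('red','bright',(.436,-.212,.016)),('hous','white',(.633,.208,.07))):
    ob=[]
    for i in(0,1):
        f=cv2.imread(f"pics/{k}{i}.png")[...,::-1].copy(); c=D[f"{k}{i}"]; e=fit(f,proj(c,p),kind)
        print(k,i,e,proj(c,p)); ob.append((c,e[0])); print(plane(c,e[0],p[2]))
    print(tri(ob))
E
```

```text
red 0 ((277.9226379394531, 121.93773651123047), (43.95268249511719, 46.00653076171875), 4.2514328956604) [275.5759 122.1808]
[ 0.4378 -0.2107  0.016 ]
red 1 ((329.03082275390625, 123.34583282470703), (43.39540481567383, 46.05171203613281), 29.477279663085938) [326.6088 123.511 ]
[ 0.4379 -0.2107  0.016 ]
(array([ 0.4378, -0.2108,  0.0164]), [array([-0.,  0.]), array([ 0., -0.])])
hous 0 ((277.78802490234375, 114.19099426269531), (65.18287658691406, 68.38925170898438), 3.4771604537963867) [275.1959 120.9711]
[0.6321 0.2141 0.07  ]
hous 1 ((332.9476013183594, 116.78019714355469), (63.812496185302734, 68.91350555419922), 23.21852684020996) [329.5983 123.4969]
[0.6325 0.2142 0.07  ]
(array([0.6322, 0.214 , 0.0721]), [array([ 0., -0.]), array([-0.,  0.])])
```

```bash
cat >> h.py <<'E'
Y=np.radians(120); HC=np.array([.6322,.214])
def pick(xy,z,opening=.06,force=25,lift=.17):
    env.command_gripper(opening)
    env.goto((*xy,.10),rv(Y)); env.line_to((*xy,z),v=.12)
    env.command_gripper(0.0,force); env.hold(.1)
    o=env.observe(); print('gripped',o['opening'],o['position'],o['time']); env.line_to((*xy,lift),v=.25); 
    print('lifted',env.observe()['opening'],env.observe()['force'])
E
python3 - <<'E'
from h import *
import json
D=json.load(open("cal.json")); np.set_printoptions(precision=4,suppress=True)
for i in(0,1):
    c=D[f"hous{i}"]; f=cv2.imread(f"pics/hous{i}.png")[...,::-1].copy(); e=fit(f,proj(c,(.632,.214,.007)),'blue'); print(e,plane(c,e[0],.007))
pick((.4378,-.2108),.019)
env.goto((*HC,.17),rv(Y)); env.hold(.2)
o=env.observe(); print(o['time'],o['opening'],o['force'])
save("held_red",env.grab_frame("wrist"))
E
```

```text
((277.39776611328125, 114.72492980957031), (96.77473449707031, 101.53919219970703), 2.1478142738342285) [0.6313 0.2156 0.007 ]
((322.9705505371094, 116.84505462646484), (96.72161865234375, 102.99395751953125), 35.68135070800781) [0.6325 0.2163 0.007 ]
gripped 0.038984908010277416 [ 0.4381 -0.2112  0.0194] 8.8667
lifted 0.03856865577404706 [ 0.5556 -0.1336 -1.9102]
11.525 0.03909705329804741 [ 0.7409  0.1446 -0.8555]
```

View pics/held_red.png

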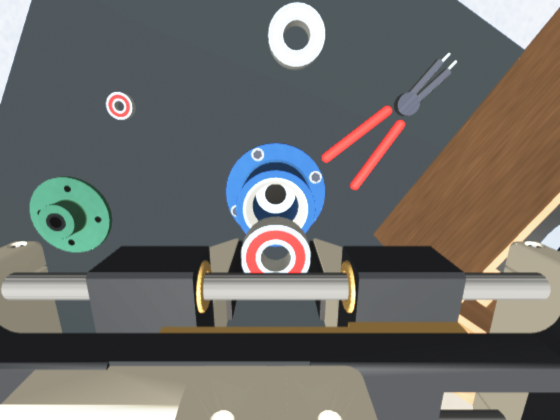

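The red bearing is held level at about (276,257) and the housing rim sits behind it at (276,205). I'll check the in-hand offset, then lower and release.

```bash
cat >> h.py <<'E'
def place(xy=HC,z=.0800,opening=.056):
    env.line_to((*xy,.10),v=.2)
    hit=env.line_to((*xy,z),v=.06,until_force=8)
    o=env.observe(); print('at',o['position'],'hit',hit,o['force'],o['opening'])
    env.command_gripper(opening); env.hold(.3)
    env.line_to((*xy,.15),v=.25)
E
python3 - <<'E'
from h import *
np.set_printoptions(precision=4,suppress=True)
c=env.get_calibration("wrist"); o=env.observe()
f=env.grab_frame("wrist")
print('ring-TCP',plane(c,(276,258),.167)-o['position'], 'rim by eye',plane(c,(276,207),.07))
place()
p=camtcp(HC,Y,.19); env.goto(p,rv(Y)); env.hold(.2)
c=env.get_calibration("wrist"); f=env.grab_frame("wrist"); e=fit(f,proj(c,(*HC,.07)),'white'); print(e,plane(c,e[0],.07),env.observe()['time'])
u,v=map(int,proj(c,(*HC,.07))); save("in1",f[v-70:v+70,u-90:u+90],4)
E
```

```text
ring-TCP [ 0.0012  0.     -0.0032] rim by eye [0.6324 0.2156 0.07  ]
at [0.632  0.214  0.0798] hit False [ 0.389   0.1538 -0.0945] 0.03854797676009117
((275.8063659667969, 125.72782897949219), (64.75565338134766, 67.30738830566406), 3.0189976692199707) [0.6322 0.214  0.07  ] 14.5583
```

View pics/in1.png

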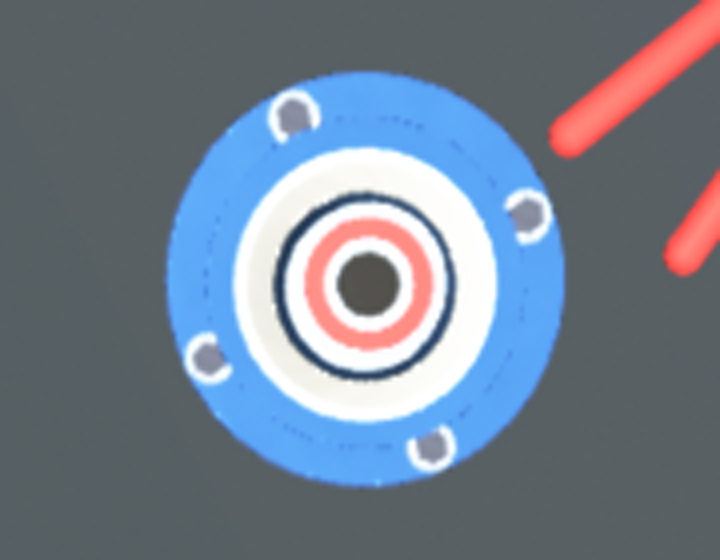

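The red bearing lies flat and centred in the bore. The spacer is next.

```bash
cat >> h.py <<'E'
def measure(p,kind,zc,size,name):
    ob=[]
    for dy in(0,.04):
        pos=camtcp(p,Y,.15,dy); (env.goto(pos,rv(Y)) if dy==0 else env.line_to(pos,v=.2)); env.hold(.15)
        c=env.get_calibration("wrist"); f=env.grab_frame("wrist"); save(f"{name}{len(ob)}",f)
        e=fit(f,proj(c,(p[0],p[1],zc)),kind); ob.append((c,e[0])); print(name,e,plane(c,e[0],zc))
        d=max(e[1])*(.3-zc)/(210/np.tan(np.radians(c['vfov'])/2)); print('diam',d)
        assert abs(d-size)<.006
    x,r=tri(ob); print('tri',x); q=plane(*ob[0],zc); assert abs(x[2]-zc)<.006 and np.hypot(*(q[:2]-p[:2]))<.02
    return q[:2]
def look(name):
    env.goto(camtcp(HC,Y,.19),rv(Y)); env.hold(.2)
    c=env.get_calibration("wrist"); f=env.grab_frame("wrist"); u,v=map(int,proj(c,(*HC,.07))); save(name,f[v-70:v+70,u-90:u+90],4)
    print('t',env.observe()['time'])
E
python3 - <<'E'
from h import *
np.set_printoptions(precision=4,suppress=True)
xy=measure(np.array([.583,-.373]),'bright',.016,.04,'spacer')
pick(xy,.019); assert env.observe()['opening']>.036
env.goto((*HC,.17),rv(Y)); assert env.observe()['opening']>.036
place(); look("in2")
E
```

```text
spacer ((274.1834716796875, 126.44463348388672), (43.53413009643555, 45.224578857421875), 179.11712646484375) [ 0.5849 -0.374   0.016 ]
diam 0.043849017492086945
spacer ((317.09161376953125, 126.07798767089844), (43.37868881225586, 45.548709869384766), 27.200754165649414) [ 0.5849 -0.374   0.016 ]
diam 0.044163289659398815
tri [ 0.5849 -0.374   0.0166]
gripped 0.03847279602216528 [ 0.5852 -0.3743  0.0197] 19.6417
lifted 0.038998688965415654 [-0.3341  0.5121 -1.61  ]
at [0.6321 0.214  0.0798] hit False [-0.5946  0.2818 -0.1383] 0.03875793756331612
t 25.4417
```

View pics/in2.png

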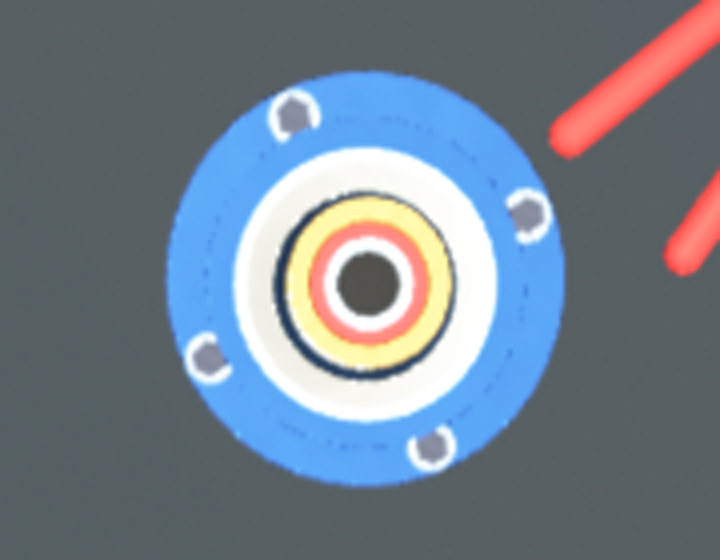

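The spacer lies flat on the red bearing. The steel bearing is next.

```bash
python3 - <<'E'
from h import *
np.set_printoptions(precision=4,suppress=True)
xy=measure(np.array([.604,-.005]),'bright',.016,.041,'steel')
pick(xy,.019); assert env.observe()['opening']>.036
env.goto((*HC,.17),rv(Y)); assert env.observe()['opening']>.036
place(); look("in3")
E
```

```text
steel ((273.5364074707031, 126.46641540527344), (43.51712417602539, 45.357627868652344), 178.75283813476562) [ 0.6051 -0.0045  0.016 ]
diam 0.04397801965348114
steel ((317.3241271972656, 124.1544189453125), (43.63640594482422, 46.10760498046875), 24.755138397216797) [ 0.6052 -0.0044  0.016 ]
diam 0.04470518528609831
tri [ 0.6051 -0.0045  0.0166]
gripped 0.03892624736100426 [ 0.6055 -0.0045  0.0196] 29.3083
lifted 0.03889639227187018 [-0.5651 -0.6855 -0.4133]
at [0.632  0.2141 0.0798] hit False [-0.5955  0.462  -0.5111] 0.038956311498187214
t 33.875
```

View pics/in3.png

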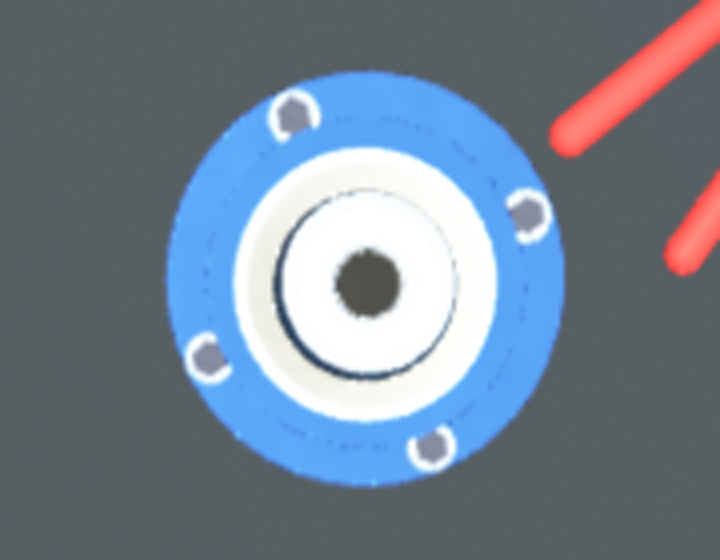

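The steel bearing is in flat, with its top at the foot of the cone. The cover is next. I'll look at it before gripping.

```bash
python3 - <<'E'
from h import *
np.set_printoptions(precision=4,suppress=True)
xy=measure(np.array([.439,-.067]),'blue',.02,.071,'cover')
pick(xy,.0325,force=35,lift=.19); assert env.observe()['opening']>.026
env.goto((*HC,.19),rv(Y)); env.hold(.2); print(env.observe()['opening'])
c=env.get_calibration("wrist"); f=env.grab_frame("wrist"); save("held_cover",f)
print('t',env.observe()['time'], 'expected flange px',proj(c,(*HC,.19-.0125)))
E
```

```text
cover ((274.29052734375, 124.48767852783203), (76.02242279052734, 79.30218505859375), 0.9038741588592529) [ 0.4405 -0.0667  0.02  ]
diam 0.07580715194127252
cover ((318.4161682128906, 123.84376525878906), (75.39601135253906, 80.0289306640625), 21.71753692626953) [ 0.4406 -0.0666  0.02  ]
diam 0.07650186816498963
tri [ 0.4405 -0.0667  0.0214]
gripped 0.0286961186232761 [ 0.4406 -0.0669  0.0327] 38.1333
lifted 0.029108384575980303 [ 0.3519 -0.5217 -1.9465]
0.029190381609257555
t 40.45 expected flange px [275.2081 246.9823]
```

View pics/held_cover.png

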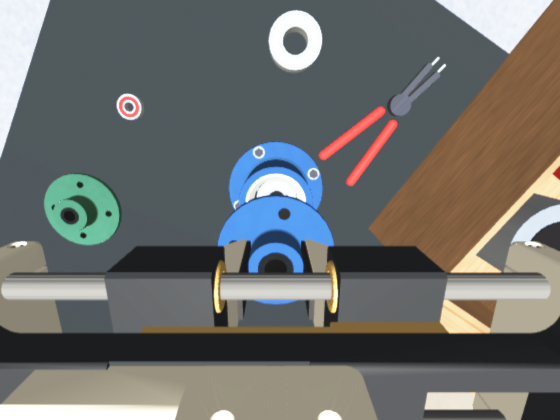

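The cover is held upright by its hub and centred at about (276,250), as expected. I'll lower it under force guard.

```bash
python3 - <<'E'
from h import *
np.set_printoptions(precision=4,suppress=True)
env.line_to((*HC,.112),v=.2)
hit=env.line_to((*HC,.0865),v=.04,until_force=10)
o=env.observe(); print(hit,o['position'],o['force'],o['opening'])
E
```

```text
True [0.6323 0.2139 0.0879] [1.1152 0.1715 2.834 ] 0.028614974840167704
```

Contact came at TCP z = 0.0879, against about 0.0885 expected for a seated flange. I'll release and inspect.

```bash
python3 - <<'E'
from h import *
np.set_printoptions(precision=4,suppress=True)
env.command_gripper(.056); env.hold(.3); env.line_to((*HC,.2),v=.2)
ob=[];im=[]
for dy in(0,.05):
    pos=camtcp(HC,Y,.23,dy); (env.goto(pos,rv(Y)) if dy==0 else env.line_to(pos)); env.hold(.2)
    c=env.get_calibration("wrist"); f=env.grab_frame("wrist"); u,v=map(int,proj(c,(*HC,.08))); im.append(cv2.resize(f[v-60:v+60,u-70:u+70],(400,343),interpolation=2))
env.goto((.45,-.15,.3),rv(Y)); f=env.grab_frame("scene"); im2=cv2.resize(f[140:230,320:425],(400,343),interpolation=2)
t=env.grab_frame("top"); im3=cv2.resize(t[130:220,135:240],(400,343),interpolation=2)
save("final",cv2.resize(np.vstack([np.hstack(im),np.hstack([im2,im3])]),(700,600)))
print(env.observe()['time'])
E
```

```text
46.0167
```

View pics/final.png

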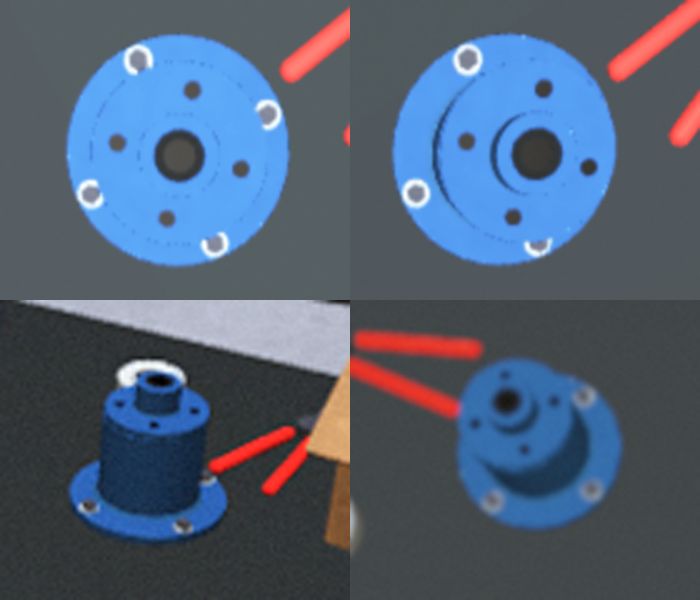

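The cover is seated flush and concentric. No gap or tilt shows at the rim in the scene or wrist views, and the arm is clear.

```bash
python3 -c "
from station import env
print(env.close_job(), env.observe()['time'])"
```

```text
the job is handed in; nothing more can be done
the job is handed in; nothing more can be done
```

The blue housing is assembled in the order asked: red-sealed bearing, brass spacer, silver 40 mm bearing, then the blue cover. I handed it in at about 46 s on the robot's clock.

- **Rings:** wrist views after each drop showed every ring lying flat and centred on the one before.
- **Cover:** the descent met the seat with the TCP at z = 0.0879 m, against about 0.0885 m expected. The final views show the flange flush and concentric with no gap.
- **Forces:** the readings I took stayed small, and the guarded cover descent stopped at a 10 N change.
- **Not wanted parts:** I gripped none of the look-alikes or the other parts to be left. I did not check their positions again at the end.
- **Disagreements:** my first estimate of the housing, picked by eye from the fixed cameras, was about 6 mm off in y from the wrist measurement. I used the wrist value, and the blue flange outline agreed with it within about 2 mm. Fitted diameters came out roughly 4–6 mm (about 10 %) large, but centres and triangulated heights agreed with the description within about 2 mm.

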